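# Walk the roller rest home and lay the ink roller in it

### The job

Walk the heavy iron roller rest forward until it stands fully home and square against the steel fence of the ink slab, between the fence's two end lugs: push only on the rubber heels at its two rear corners, a bit on one and then a bit on the other, never swinging it more than 20 degrees out of square with the fence and never shoving its middle or lifting it. Then take the ink roller from its wooden stand, lower it into the rest's two notches and let it settle there before you let go. Do not drop the roller, and leave the ink tin, the brush and the palette knife where they are.

Things in the scene. Friction and masses are not known exactly. Their poses are not given: they have to be found in the camera images.
- slab: Fixed white stone ink slab (200 x 340 x 20 mm), steel fence 296 x 20 x 26 mm high on its near edge. Origin: table level, middle of the fence's near face. x: forward, square to the fence, into the slab; y: along the fence, left. At each fence end a lug 26 mm high stands out 30 mm towards the robot; inner lug faces at y +-123 mm, so the rest has 23 mm to spare each side.
- rest: Loose grey cast-iron roller rest, about 1.7 kg (varies), 100 deep (x) x 200 wide (y) x 60 mm high. Origin: centre of underside; x to its flat front (at +50 mm), y left. Two end cheeks 40 mm wide, 120 mm apart inside. It starts 65 to 95 mm from the fence, up to 0.12 rad askew; a push on one rear corner swings it roughly about its other end.
- cradle: All of the rest but feet and heels; same origin and axes: cheeks centred at y +-80 mm, x -44 to +50, plate between them (x -27 to +33, z 8 to 18 mm). A V notch with 45 degree faces (mouth 36 mm wide at z 60, bottom at z 42 mm) crosses each cheek's top along y at x +3 mm. Not to be pushed by the robot.
- left_heel: Black rubber pad on the rear (robot side) face of the rest's left cheek, 6 mm thick (x), 40 mm wide (y), 50 mm high (z 8 to 58 mm above the table); origin at its centre, which is 47 mm behind and 80 mm left of the rest's origin, 33 mm up; axes as the rest.
- right_heel: The same pad on the rest's right cheek, 80 mm to the right of the rest's origin.
- front_left (a point): Front left corner of the rest: 50 mm ahead and 100 mm left of its origin, 10 mm up. At home it touches the fence's near face.
- front_right (a point): Front right corner of the rest: 50 mm ahead, 100 mm right of its origin, 10 mm up.
- seat (a point): Where the roller's centre lies when settled in the rest's notches: in the rest's frame x +3, y 0, z 50.5 mm. Axes as the rest.
- stand: Fixed wooden stand, plank 60 x 190 x 10 mm with two notched uprights (20 mm thick, 42 mm high) at 80 mm either side of its centre along its y axis; holds the roller at the start. Origin: centre of its underside.
- roller: Loose ink roller, 0.4 kg: black rubber barrel 40 mm in diameter, 90 mm long, with a steel axle 12 mm in diameter, 190 mm long overall, along its y axis. Origin at its centre; both ends alike; it may turn about its own y. On the stand its centre is 36 mm above the table.
- ink_tin: Bystander: metal ink tin, 72 mm in diameter, 70 mm high, standing; origin at the centre of its underside.
- brush: Bystander: flat brush lying on the table to the right of the slab; origin near its middle.
- palette_knife: Bystander: palette knife lying on the slab; origin near its middle.
Mind the look-alikes: they are no part of the job. Leave any turquoise or yellow look-alike of the stand alone.

How it is judged:
On the way, in this order (a step that is already met when the one before it is completed fails the run):
1. The rest stands home and square against the fence, at rest, the roller still on its stand (x of each of front_left, front_right in the frame of slab above -0.006 m and y of rest in the frame of slab between -0.026 and 0.026 m and linear speed of rest below 0.01 m/s and distance between roller and stand below 0.042 m), for 0.2 s.
2. The roller lies settled in both notches of the rest while the fingers still hold it (z of roller in the frame of seat below 0.004 m and x of roller in the frame of seat between -0.005 and 0.005 m and angle between the y axis of roller and the y axis of rest, either way round below 0.07 rad and contact force between the fingers and roller above 0.5 N and linear speed of roller below 0.02 m/s), for 0.2 s.
At the end, for the whole second after the job is handed in: Both front corners of the rest are within 6 mm of the fence's near face, the rest between the lugs; the roller lies released and still in both notches, its centre within 4 mm of the seat across the notches and 3 mm in height, its axle within 0.06 rad of the notch line (x of each of front_left, front_right in the frame of slab above -0.006 m and y of rest in the frame of slab between -0.026 and 0.026 m and z of roller in the frame of seat between -0.003 and 0.003 m and x of roller in the frame of seat between -0.004 and 0.004 m and angle between the y axis of roller and the y axis of rest, either way round below 0.06 rad and linear speed of roller below 0.02 m/s and linear speed of rest below 0.01 m/s and contact force between the fingers and roller below 0.1 N); the robot touches nothing.
It fails at once if The rest swung more than 20 degrees out of square with the fence (angle between the x axis of rest and the x axis of slab, either way round above 0.35 rad).
It fails at once if The robot shoved or gripped the rest's cheeks or plate (over 8 N) (contact force between any of the fingers, the arm and cradle above 8 N).
It fails at once if The rest was tipped or lifted (angle between rest's own z axis and vertical above 0.12 rad or height (world z) of rest above 0.015 m).
It fails at once if The roller fell to the table (height (world z) of roller below 0.028 m).
It fails at once if A bystander was moved more than 30 mm (distance of any of ink_tin, brush, palette_knife from where it was at the start of the episode above 0.03 m).
It also fails if it takes over 69 s, if anything falls off the work surface, if the arm or the gripper's body presses on something with over 40 N, if the wrist force passes 120 N, or if a joint passes its speed limit or range.

### The arm

A 6-joint arm with a two-finger parallel gripper is mounted at the origin on the work surface. World frame = base frame: x ahead of the robot, y to its left, z up, the work surface at z = 0. Lengths are in m, angles in rad, forces in N, time in s.
With the tool pointing down it reaches from about 0.35 to 0.975 m from the base axis. Payload 4.9 kg.
Tool frame: the origin (TCP) lies at the very end of the fingers, on their centre line; the grasp point (between the pads) lies 19 mm behind it (ctrl.grasp_offset is the distance from the TCP to the grasp point, in m); z points along the fingers, y is the line along which they close (so a half turn about z gives the same grasp; the last joint's range is limited). The gripper opens to 85 mm and grips with 20 to 120 N. Pads are 22 mm wide; open, the fingers measure 114 mm over their backs; the gripper's body (76 mm by 85 mm) begins 54 mm behind the grasp point. The pads swing forward as they close: fully open they stand 13 mm farther back than shut.
Start: joints at [-1.401, 0.053, 1.613, -0, 1.476, -0.119], TCP at [0.178, -0.599, 0.231] pointing down, gripper open.
Joint ranges: [-3.01, 3.01], [-1.01, 2.22], [0.06, 2.58], [-1.02, 4.17], [0.09, 2.62], [-3.14, 3.14]. Speed limits (rad/s): [2.57, 2.57, 3.14, 3.14, 3.14, 3.14].

### API

Orientations are given as a rotation vector (axis times angle).
In Python, from station import ctrl, optics gives the robot as it stands.
- The arm moves only by the shell command python3 -m handwheel 'ROWS' [OPENING] [FORCE]. ROWS is JSON, a list of rows, each an object of numbers: "tx", "ty", "tz": the shift along the tool's x, y, z in mm; "roll": the turn about the tool's z in rad. A call has 1 to 12 rows; each row shifts and turns the commanded pose from where the row before left it, along the tool's axes as they then stand; what a row does not reach is not made up. A row lasts 1/12 s, in which the tool goes at most 41.7 mm and 7.16 degrees, less where a joint would pass 70% of its speed; a pose out of reach is approached as far as the arm can. A call with a gripper value outside its range is refused whole. OPENING is the finger opening in mm, from 0 to 85.4, set as the call begins (- or left out, the last holds). The fingers move at their own pace and stop on an object; FORCE is the grip in N (left out, the last holds). Time passes only in rows, so rows that do not move let the fingers close. It gives the time, the measured TCP pose, the force, the opening and the grip force at its end, in the units of the state.
- ctrl.get_obs(): the state, without advancing time (a new reading comes with each control period).
- optics.get_image(name): name is "side" or "top" or "wrist"; returns (picture, depth): 400x640x3 uint8, red, green, blue; 400x640 float32, m along the optical axis (not along the pixel's ray), 0 where there is no reading.
- optics.camera_params(name): a dict with "mtx" (3x3 intrinsics, pixels), "extrinsics" (4x4, takes a point from camera to world coordinates); the wrist camera has in their place "tool_from_camera" (4x4, takes a point from camera to tool coordinates, whose origin is the TCP and whose axes are the flange's). Camera axes: x right, y down, z forward; pixel columns grow to the right and rows downward; lengths in m; the calibration is good to about 2 mm. A picture is of the moment at which its call begins: read the wrist's pose just before it. camera_params takes no time and is no camera call.
- ctrl.finish_job(): hands the job in; it is judged then, once.
The state is a dict: "t": time; "q": joint angles; "dq": joint speeds; "effort": joint torques, N m; "tool_pos": TCP position; "tool_rot": TCP orientation; "contact_force": force on the tool from outside, world axes, zero at the start; "wrist_torque": the same for the moment, N m; "opening": finger opening in m; "grip_force": force on a finger pad.
Only numpy, scipy, OpenCV 4.12 (cv2) and the standard library are available. Lean on these libraries where they do the work, as an engineer would, in place of code of your own. Each camera call takes 0.05 s, during which the arm holds its last target. There are 200 camera calls.

## Working session

There is one attempt and no reset: what is moved stays moved. The work goes in short steps, Python scripts to look and compute and a shell command to move; the robot and the scene stay as the last step left them, time stands still between calls to the robot, and variables do not carry over. Pictures are saved under pics/ and viewed, at most 10 in all, crops included, and the job is handed in when it is done.

```bash
ls; mkdir -p pics; python3 - <<'E'
from station import ctrl, optics
import cv2, numpy as np
print({k:np.round(v,3) for k,v in ctrl.get_obs().items()})
for n in ("top","side"):
    im,d=optics.get_image(n); cv2.imwrite(f"pics/{n}0.png",im[:,:,::-1]); np.savez(f"{n}0.npz",im=im,d=d)
    p=optics.camera_params(n); print(n,p["mtx"].tolist(),np.round(p["extrinsics"],4).tolist())
print(np.round(optics.camera_params("wrist")["tool_from_camera"],4).tolist())
E
```

```text
pics
{'t': np.float64(0.0), 'q': array([-1.401,  0.053,  1.614, -0.   ,  1.476, -0.119]), 'dq': array([ 0.   ,  0.   ,  0.001, -0.001,  0.001, -0.001]), 'effort': array([ 0.0000e+00, -3.9369e+01, -3.7017e+01, -0.0000e+00,  7.0000e-03,
       -0.0000e+00]), 'tool_pos': array([ 0.178, -0.598,  0.23 ]), 'tool_rot': array([-3.107, -0.452,  0.   ]), 'contact_force': array([-0.145, -0.434, -0.06 ]), 'wrist_torque': array([-0.006,  0.006, -0.041]), 'grip_force': np.float64(0.0), 'opening': np.float64(0.085)}
top [[491.04954460973073, 0.0, 325.9118215252543], [0.0, 491.04954460973073, 202.78525877272082], [0.0, 0.0, 1.0]] [[0.0183, -0.9918, 0.1268, 0.3298], [-0.9995, -0.0151, 0.0266, 0.0266], [-0.0244, -0.1272, -0.9916, 1.387], [0.0, 0.0, 0.0, 1.0]]
side [[451.4539671078193, 0.0, 318.6717883018064], [0.0, 451.4539671078193, 198.46211657494118], [0.0, 0.0, 1.0]] [[-0.7797, -0.335, 0.529, -0.3003], [-0.626, 0.3996, -0.6696, 1.0676], [0.0129, -0.8533, -0.5213, 0.8568], [0.0, 0.0, 0.0, 1.0]]
[[-0.0014, -0.9626, -0.2707, 0.0689], [1.0, -0.0015, 0.0002, -0.0014], [-0.0006, -0.2707, 0.9627, -0.1433], [0.0, 0.0, 0.0, 1.0]]
```

View pics/top0.png

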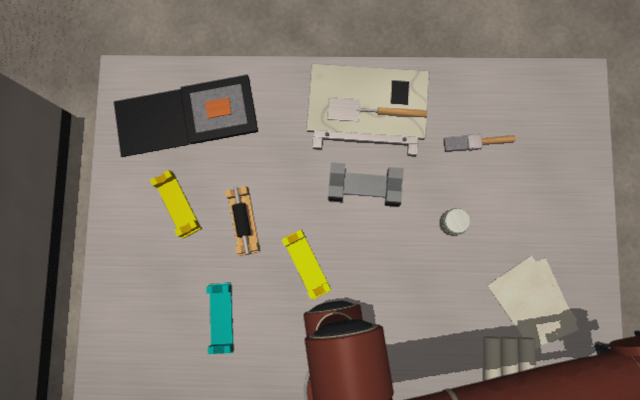

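View pics/side0.png

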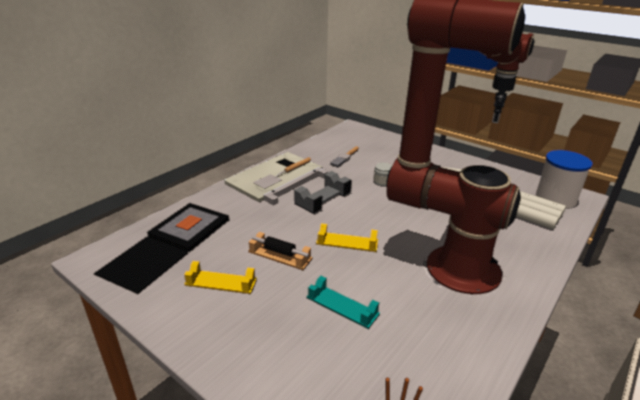

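The top view shows the slab at about (368,100), its fence along row 137 with lugs at (317,142) and (412,149), the rest at (366,184) and the roller on its stand at (241,220). The tin is at (455,222), the brush at (480,142) and the knife on the slab. The look-alikes are two yellow stands and one turquoise one. The side view agrees.

```bash
cat > h.py <<'E'
import numpy as np, cv2
from scipy.spatial.transform import Rotation as R
from station import ctrl, optics
def pose(o):
    T=np.eye(4); T[:3,:3]=R.from_rotvec(o["tool_rot"]).as_matrix(); T[:3,3]=o["tool_pos"]; return T
def shot(n):
    o=ctrl.get_obs(); im,d=optics.get_image(n); p=optics.camera_params(n)
    E=p["extrinsics"] if n!="wrist" else pose(o)@p["tool_from_camera"]
    return im,d,p["mtx"],np.array(E)
def cloud(d,K,E):
    v,u=np.indices(d.shape)
    P=np.stack([(u-K[0,2])*d/K[0,0],(v-K[1,2])*d/K[1,1],d],-1)@E[:3,:3].T+E[:3,3]
    P[d==0]=np.nan; return P
def ray(px,z,K,E):
    px=np.atleast_2d(px).astype(float)
    r=np.c_[(px-K[[0,1],[2,2]])/K[[0,1],[0,1]],np.ones(len(px))]@E[:3,:3].T
    return E[:3,3]+r*((z-E[2,3])/r[:,2])[:,None]
def rect(P):
    (c,s,a)=cv2.minAreaRect((P[:,:2]*1000).astype(np.float32)); return np.round(c,1),np.round(s,1),round(a,2)
E
python3 - <<'E'
from h import *
f=np.load("top0.npz"); im,d=f["im"],f["d"]; p=optics.camera_params("top"); P=cloud(d,p["mtx"],np.array(p["extrinsics"]))
def reg(u0,u1,v0,v1,z0,z1):
    Q=P[v0:v1,u0:u1].reshape(-1,3); return Q[(Q[:,2]>z0)&(Q[:,2]<z1)]
print("table",np.nanmedian(P[250:290,400:440,2]))
for n,a in dict(rest=(315,420,158,215,.045,.075),fenceonly=(300,425,128,158,.022,.045),slab=(300,435,60,130,.012,.024),roller=(222,265,180,260,.045,.07),stand=(215,270,175,265,.033,.05),tin=(435,475,200,245,.05,.09)).items():
    Q=reg(*a); print(n,len(Q),rect(Q),np.median(Q,0).round(4))
# barrel dark pixels
s=im[185:260,222:265].max(-1)<45; ys,xs=np.nonzero(s); px=np.c_[xs+222,ys+185]; print("barrel",len(px),rect(ray(px,.045,p["mtx"],np.array(p["extrinsics"]))))
E
```

```text
table -0.00012175511536116623
rest 1012 (array([557.4, -43.5]), array([200. , 101.9]), 86.09) [ 0.5587 -0.1017  0.0583]
fenceonly 942 (array([683.3, -42.8]), array([ 75.7, 333.2]), 0.48) [ 0.6939 -0.06    0.0256]
slab 6359 (array([807.8, -49.9]), array([342.2, 198.7]), 87.49) [ 0.8166 -0.0406  0.0194]
roller 440 (array([451.4, 298.9]), array([177.7,  54.5]), 11.07) [0.4525 0.2976 0.0528]
stand 566 (array([452.6, 298.5]), array([190. ,  60.8]), 12.52) [0.4479 0.2927 0.0415]
tin 561 (array([ 455.7, -288. ]), array([71.3, 67.3]), 43.57) [ 0.4567 -0.2863  0.0689]
barrel 408 (array([451.4, 295.4]), array([89.4, 35.4]), 12.66)
```

```bash
cat >> h.py <<'E'
def go(tgt,yaw=None):
    "shift in tool axes (mm) to world target, plus roll needed to bring tool x to yaw (deg), shift given after the roll"
    o=ctrl.get_obs(); T=pose(o); y0=np.degrees(np.arctan2(T[1,0],T[0,0])); roll=0
    if yaw is not None: roll=-np.radians(yaw-y0)
    M=T[:3,:3]@R.from_rotvec([0,0,roll]).as_matrix()
    s=M.T@(np.array(tgt)-o["tool_pos"])*1000
    print("yaw",y0.round(2),"roll",round(roll,4),"shift",s.round(1))
E
python3 - <<'E'
from h import *
f=np.load("top0.npz"); im,d=f["im"],f["d"]; p=optics.camera_params("top"); P=cloud(d,p["mtx"],np.array(p["extrinsics"]))
Q=P[120:160,295:435].reshape(-1,3); a=np.radians(-2.51); ex=np.array([np.cos(a),np.sin(a)]); ey=np.array([-ex[1],ex[0]])
c=np.array([.8078,-.0499]); L=np.c_[(Q[:,:2]-c)@ex,(Q[:,:2]-c)@ey,Q[:,2]]
F=L[(L[:,2]>.0225)&(L[:,2]<.032)]
m=np.abs(F[:,1])<.115
print(np.histogram(F[m,0],np.arange(-.14,-.06,.005)))
G=F[F[:,0]<-.115]
print(len(G),np.percentile(G[:,1],[0,100]),[np.percentile(g[:,:2],[1,99],axis=0).round(4).tolist() for g in (G[G[:,1]<-.1],G[G[:,1]>.1])])
r=(np.array([.5574,-.0435])-c); print("rest in slab-centre frame",r@ex,r@ey)
go([.44,-.120,.22],-2.5)
E
```

```text
(array([  0,   0,   1,  80, 116, 115, 113,  54,  20,  15,  15,  24,  16,
        21,  23,   9]), array([-0.14 , -0.135, -0.13 , -0.125, -0.12 , -0.115, -0.11 , -0.105,
       -0.1  , -0.095, -0.09 , -0.085, -0.08 , -0.075, -0.07 , -0.065,
       -0.06 ]))
413 [-0.14544837  0.14968757] [[[-0.1549, -0.1452], [-0.1155, -0.1018]], [[-0.1508, 0.1083], [-0.1153, 0.1493]]]
rest in slab-centre frame -0.25044004459635605 -0.004572096081141807
yaw 16.55 roll 0.3325 shift [ 241.  -489.5   11. ]
```

```bash
python3 -m handwheel '[{"roll":0.111},{"roll":0.111},{"roll":0.11},{"tx":17,"ty":-35},{"tx":17,"ty":-35},{"tx":17,"ty":-35},{"tx":17,"ty":-35},{"tx":17,"ty":-35},{"tx":17,"ty":-35},{"tx":17,"ty":-35},{"tx":17,"ty":-35},{"tx":17,"ty":-35}]' 0; python3 -m handwheel '[{"tx":17,"ty":-35},{"tx":17,"ty":-35},{"tx":17,"ty":-35},{"tx":17,"ty":-35},{},{}]'; python3 - <<'E'
from h import *
cv2.imwrite("pics/w1.png",shot("wrist")[0][:,:,::-1])
go([.44,-.120,.22],-2.5)
E
```

```text
yaw 16.55 roll 0.3324 shift [ 241.  -489.6   11. ]$[0]: bad value
$[0]: bad value
```

View pics/w1.png

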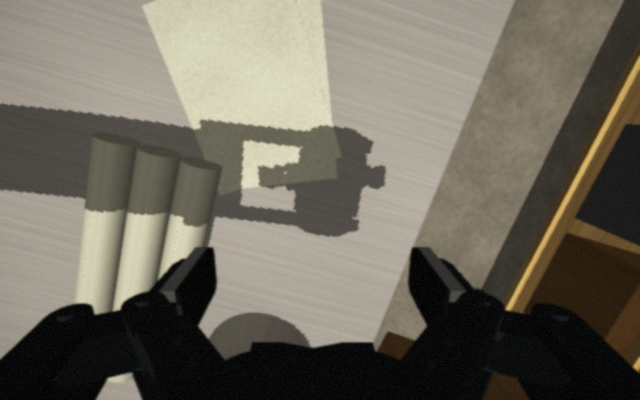

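The call was refused, so the arm has not moved: the wrist view shows only bare table and the open fingertips at (200,260) and (430,260). I'll try giving all four keys in each row.

```bash
python3 -m handwheel '[{"tx":0,"ty":0,"tz":0,"roll":0.111},{"tx":0,"ty":0,"tz":0,"roll":0.111},{"tx":0,"ty":0,"tz":0,"roll":0.11},{"tx":17,"ty":-35,"tz":0,"roll":0},{"tx":17,"ty":-35,"tz":0,"roll":0},{"tx":17,"ty":-35,"tz":0,"roll":0},{"tx":17,"ty":-35,"tz":0,"roll":0},{"tx":17,"ty":-35,"tz":0,"roll":0},{"tx":17,"ty":-35,"tz":0,"roll":0},{"tx":17,"ty":-35,"tz":0,"roll":0},{"tx":17,"ty":-35,"tz":0,"roll":0},{"tx":17,"ty":-35,"tz":0,"roll":0}]' 0
```

```text
t: 1.15
tool_pos: [0.3448, -0.2891, 0.231]
tool_rot: [-3.141, 0.069, -0.0]
contact_force: [0.8, 0.2, 0.1]
opening: 0.0
grip_force: 0.0
```

```bash
python3 -m handwheel '[{"tx":17.5,"ty":-34.6,"tz":0,"roll":0},{"tx":17.5,"ty":-34.6,"tz":0,"roll":0},{"tx":17.5,"ty":-34.6,"tz":0,"roll":0},{"tx":17.5,"ty":-34.6,"tz":0,"roll":0},{"tx":17.5,"ty":-34.6,"tz":0,"roll":0},{"tx":0,"ty":0,"tz":0,"roll":0},{"tx":0,"ty":0,"tz":0,"roll":0},{"tx":0,"ty":0,"tz":0,"roll":0}]'; cat >> h.py <<'E'
def look(n,z0=.045,z1=.07):
    im,d,K,E=shot(n); P=cloud(d,K,E); return im,P.reshape(-1,3),K,E
def restpose(show=True):
    "rest pose by the top camera: cheek tops"
    im,d,K,E=shot("top"); Q=cloud(d,K,E)[120:225,300:435].reshape(-1,3)
    Q=Q[(Q[:,2]>.045)&(Q[:,2]<.075)]; r=rect(Q); print("rest rect",len(Q),r); return r
E
python3 - <<'E'
from h import *
im,d,K,E=shot("wrist"); P=cloud(d,K,E); cv2.imwrite("pics/w2.png",im[:,:,::-1]); np.savez("w2.npz",im=im,P=P)
restpose()
go([.44,-.120,.22],-2.5)
E
```

```text
t: 1.82
tool_pos: [0.4391, -0.1219, 0.231]
tool_rot: [3.141, -0.067, -0.001]
contact_force: [0.1, 0.5, 0.2]
opening: -0.0001
grip_force: 0.0
rest rect 715 (array([557.1, -43.3]), array([199.2, 100.9]), 86.22)
yaw -2.58 roll -0.0013 shift [ 1.  -2.9 11.1]
```

View pics/w2.png

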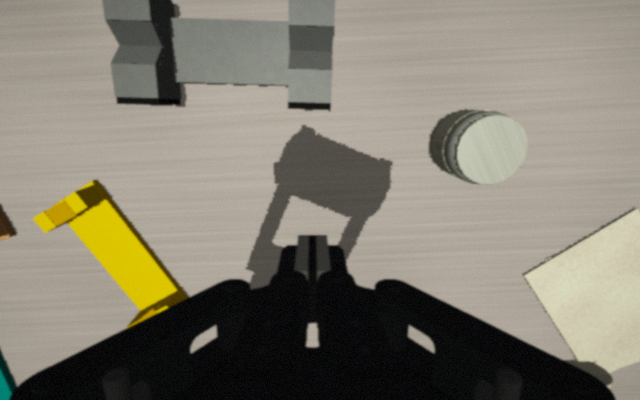

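The wrist view shows the right heel at (310,105) straight ahead of the closed fingertips at (313,245), and the left heel at (145,102). I'll go down behind the right heel.

```bash
python3 -m handwheel '[{"tx":0,"ty":0,"tz":34.7,"roll":0},{"tx":0,"ty":0,"tz":34.7,"roll":0},{"tx":0,"ty":0,"tz":34.7,"roll":0},{"tx":0,"ty":0,"tz":34.7,"roll":0},{"tx":0,"ty":0,"tz":34.7,"roll":0},{"tx":0,"ty":0,"tz":34.7,"roll":0},{"tx":20,"ty":0,"tz":0,"roll":0},{"tx":20,"ty":0,"tz":0,"roll":0},{"tx":8,"ty":0,"tz":0,"roll":0},{"tx":5,"ty":0,"tz":0,"roll":0},{"tx":5,"ty":0,"tz":0,"roll":0},{"tx":5,"ty":0,"tz":0,"roll":0}]'
python3 -m handwheel '[{"tx":6,"ty":0,"tz":0,"roll":0},{"tx":6,"ty":0,"tz":0,"roll":0},{"tx":6,"ty":0,"tz":0,"roll":0},{"tx":0,"ty":0,"tz":0,"roll":0}]'; python3 - <<'E'
from h import *
restpose()
E
```

```text
t: 2.92
tool_pos: [0.4989, -0.1264, 0.0233]
tool_rot: [3.139, -0.068, -0.014]
contact_force: [-14.3, -5.4, 8.3]
opening: 0.0002
grip_force: 6.7
t: 3.25
tool_pos: [0.5184, -0.1272, 0.0233]
tool_rot: [3.139, -0.069, -0.007]
contact_force: [-5.2, -3.6, 2.8]
opening: -0.0003
grip_force: 2.8
rest rect 516 (array([562.2, -38.5]), array([121.2, 198.7]), 3.54)
```

```bash
cat >> h.py <<'E'
A=np.radians(-2.51); EX=np.array([np.cos(A),np.sin(A)]); EY=np.array([-EX[1],EX[0]])
O=np.array([.8078,-.0499])-.122*EX+.002*EY
def restslab(cam="top"):
    "rest in the slab frame (mm, deg), tool-near points left out"
    o=ctrl.get_obs(); im,d,K,E=shot(cam); Q=cloud(d,K,E).reshape(-1,3); Q=Q[(Q[:,2]>.050)&(Q[:,2]<.068)]
    S=np.c_[(Q[:,:2]-O)@EX,(Q[:,:2]-O)@EY]; t=np.array([(o["tool_pos"][:2]-O)@EX,(o["tool_pos"][:2]-O)@EY])
    k=(S[:,0]>-.24)&(S[:,0]<.02)&(abs(S[:,1])<.15)&~((S[:,0]<t[0]+.013)&(abs(S[:,1]-t[1])<.09))
    c,s,a=cv2.minAreaRect((S[k]*1000).astype(np.float32))
    if s[0]>s[1]: a-=90
    if a>45:a-=90
    c=np.array(c);r=np.radians(a); M=np.array([[np.cos(r),-np.sin(r)],[np.sin(r),np.cos(r)]])
    print("rest x %.1f y %.1f yaw %.2f"%(*c,a),"size",np.round(s,1),"tool",(t*1000).round(1))
    for n,p in dict(FL=(50,100),FR=(50,-100),heelL=(-50,80),heelR=(-50,-80)).items(): print(n,(c+M@p).round(1),end=" ")
    print()
E
python3 -m handwheel '[{"tx":-20,"ty":0,"tz":0,"roll":0},{"tx":-25,"ty":-10,"tz":0,"roll":0},{"tx":0,"ty":-38,"tz":0,"roll":0},{"tx":0,"ty":-38,"tz":0,"roll":0},{"tx":0,"ty":-38,"tz":0,"roll":0},{"tx":0,"ty":-36,"tz":0,"roll":0},{"tx":0,"ty":0,"tz":0,"roll":0}]'; python3 -c "
from h import *
restslab()"
```

```text
t: 3.88
tool_pos: [0.4819, 0.0404, 0.0239]
tool_rot: [-3.139, 0.061, -0.002]
contact_force: [0.8, 0.4, -0.4]
opening: 0.0001
grip_force: 0.0
rest x -113.5 y -1.2 yaw 6.37 size [100.9 200.2] tool [-207.6   73.9]
FL [-74.9 103.7] FR [-52.7 -95. ] heelL [-172.1   72.8] heelR [-154.3  -86.3]
```

```bash
python3 -m handwheel '[{"tx":10,"ty":0,"tz":0,"roll":0},{"tx":6,"ty":0,"tz":0,"roll":0},{"tx":6,"ty":0,"tz":0,"roll":0},{"tx":6,"ty":0,"tz":0,"roll":0},{"tx":6,"ty":0,"tz":0,"roll":0},{"tx":6,"ty":0,"tz":0,"roll":0},{"tx":6,"ty":0,"tz":0,"roll":0},{"tx":6,"ty":0,"tz":0,"roll":0},{"tx":6,"ty":0,"tz":0,"roll":0},{"tx":5,"ty":0,"tz":0,"roll":0},{"tx":0,"ty":0,"tz":0,"roll":0}]'; python3 -c "
from h import *
restslab()"
```

```text
t: 4.85
tool_pos: [0.5431, 0.0339, 0.0218]
tool_rot: [-3.138, 0.071, 0.012]
contact_force: [-5.7, 3.9, 2.4]
opening: -0.0005
grip_force: 3.5
rest x -92.1 y -7.7 yaw -3.68 size [199.5 101.1] tool [-146.1   70.1]
FL [-35.8  88.9] FR [ -48.6 -110.7] heelL [-136.9   75.4] heelR [-147.1  -84.3]
```

```bash
python3 -m handwheel '[{"tx":-30,"ty":0,"tz":0,"roll":0},{"tx":-5,"ty":38,"tz":0,"roll":0},{"tx":0,"ty":39,"tz":0,"roll":0},{"tx":0,"ty":39,"tz":0,"roll":0},{"tx":0,"ty":38,"tz":0,"roll":0},{"tx":0,"ty":0,"tz":0,"roll":0},{"tx":12,"ty":0,"tz":0,"roll":0},{"tx":6,"ty":0,"tz":0,"roll":0},{"tx":6,"ty":0,"tz":0,"roll":0},{"tx":6,"ty":0,"tz":0,"roll":0}]'; python3 -m handwheel '[{"tx":6,"ty":0,"tz":0,"roll":0},{"tx":6,"ty":0,"tz":0,"roll":0},{"tx":6,"ty":0,"tz":0,"roll":0},{"tx":6,"ty":0,"tz":0,"roll":0},{"tx":6,"ty":0,"tz":0,"roll":0},{"tx":0,"ty":0,"tz":0,"roll":0}]'; python3 -c "
from h import *
restslab()"
```

```text
t: 5.73
tool_pos: [0.5306, -0.1208, 0.0225]
tool_rot: [3.139, -0.066, -0.016]
contact_force: [-14.7, -5.2, 10.5]
opening: -0.0
grip_force: 7.4
t: 6.23
tool_pos: [0.562, -0.1219, 0.0223]
tool_rot: [3.139, -0.066, -0.009]
contact_force: [-6.1, -3.5, 3.5]
opening: -0.0
grip_force: 3.2
rest x -70.9 y 7.0 yaw 6.00 size [101. 187.] tool [-120.4  -84.7]
FL [-31.6 111.7] FR [-10.7 -87.2] heelL [-129.    81.3] heelR [-112.3  -77.8]
```

```bash
python3 -m handwheel '[{"tx":-30,"ty":0,"tz":0,"roll":0},{"tx":-8,"ty":-38,"tz":0,"roll":0},{"tx":0,"ty":-40,"tz":0,"roll":0},{"tx":0,"ty":-40,"tz":0,"roll":0},{"tx":0,"ty":-40,"tz":0,"roll":0},{"tx":0,"ty":0,"tz":0,"roll":0}]'; python3 -c "
from h import *
restslab()"
python3 -m handwheel '[{"tx":10,"ty":0,"tz":0,"roll":0},{"tx":6,"ty":0,"tz":0,"roll":0},{"tx":6,"ty":0,"tz":0,"roll":0},{"tx":6,"ty":0,"tz":0,"roll":0},{"tx":5,"ty":0,"tz":0,"roll":0},{"tx":5,"ty":0,"tz":0,"roll":0},{"tx":4,"ty":0,"tz":0,"roll":0},{"tx":0,"ty":0,"tz":0,"roll":0}]'; python3 -c "
from h import *
restslab()"
```

```text
t: 6.78
tool_pos: [0.5321, 0.0442, 0.0231]
tool_rot: [-3.139, 0.058, 0.0]
contact_force: [0.2, 0.1, -0.2]
opening: 0.0002
grip_force: 0.0
rest x -69.3 y 0.0 yaw 6.16 size [101.8 200.4] tool [-157.6   80. ]
FL [-30.3 104.8] FR [ -8.9 -94.1] heelL [-127.6   74.2] heelR [-110.4  -84.9] 
t: 7.5
tool_pos: [0.5725, 0.0364, 0.022]
tool_rot: [-3.138, 0.071, 0.012]
contact_force: [-7.1, 4.5, 3.2]
opening: 0.0003
grip_force: 3.7
rest x -57.3 y -3.7 yaw 0.31 size [101. 200.] tool [-116.9   73.9]
FL [-7.8 96.5] FR [  -6.8 -103.5] heelL [-107.7   76. ] heelR [-106.9  -84. ]
```

```bash
python3 -m handwheel '[{"tx":-18,"ty":0,"tz":0,"roll":0},{"tx":0,"ty":39,"tz":0,"roll":0},{"tx":0,"ty":40,"tz":0,"roll":0},{"tx":0,"ty":40,"tz":0,"roll":0},{"tx":0,"ty":39,"tz":0,"roll":0},{"tx":0,"ty":0,"tz":0,"roll":0},{"tx":8,"ty":0,"tz":0,"roll":0},{"tx":5,"ty":0,"tz":0,"roll":0},{"tx":4,"ty":0,"tz":0,"roll":0},{"tx":4,"ty":0,"tz":0,"roll":0},{"tx":3,"ty":0,"tz":0,"roll":0}]'; python3 -m handwheel '[{"tx":2,"ty":0,"tz":0,"roll":0},{"tx":2,"ty":0,"tz":0,"roll":0}]'; python3 -c "
from h import *
restslab()"
```

```text
t: 8.47
tool_pos: [0.5706, -0.1215, 0.0227]
tool_rot: [3.139, -0.063, -0.016]
contact_force: [-16.1, -4.8, 10.0]
opening: 0.0001
grip_force: 7.8
t: 8.63
tool_pos: [0.5709, -0.1215, 0.0227]
tool_rot: [3.14, -0.062, -0.032]
contact_force: [-35.8, -4.5, 26.0]
opening: 0.0003
grip_force: 18.0
rest x -57.3 y 11.3 yaw 0.20 size [100.6 173.5] tool [-111.5  -84. ]
FL [ -7.7 111.5] FR [ -7.  -88.5] heelL [-107.6   91.1] heelR [-107.1  -68.9]
```

```bash
python3 -m handwheel '[{"tx":-22,"ty":0,"tz":0,"roll":0},{"tx":0,"ty":-39,"tz":0,"roll":0},{"tx":0,"ty":-40,"tz":0,"roll":0},{"tx":0,"ty":-40,"tz":0,"roll":0},{"tx":0,"ty":-39,"tz":0,"roll":0},{"tx":0,"ty":0,"tz":0,"roll":0}]'; python3 -c "
from h import *
restslab()"
python3 -m handwheel '[{"tx":8,"ty":0,"tz":0,"roll":0},{"tx":5,"ty":0,"tz":0,"roll":0},{"tx":4,"ty":0,"tz":0,"roll":0},{"tx":4,"ty":0,"tz":0,"roll":0},{"tx":3,"ty":0,"tz":0,"roll":0}]'; python3 -c "
from h import *
restslab()"
```

```text
t: 9.18
tool_pos: [0.5622, 0.0439, 0.0231]
tool_rot: [-3.139, 0.056, 0.0]
contact_force: [-0.9, -0.5, 0.2]
opening: -0.0001
grip_force: 0.0
rest x -55.2 y -2.8 yaw 2.22 size [102.1 199.9] tool [-127.5   81. ]
FL [-9.1 99. ] FR [  -1.4 -100.8] heelL [-108.3   75.2] heelR [-102.1  -84.7] 
t: 9.65
tool_pos: [0.581, 0.0366, 0.0219]
tool_rot: [-3.137, 0.07, 0.027]
contact_force: [-30.2, 7.3, 21.9]
opening: -0.0001
grip_force: 15.5
rest x -50.9 y -15.6 yaw -0.58 size [176.3 102.4] tool [-108.3   74.5]
FL [ 0.1 83.9] FR [  -1.9 -116.1] heelL [-100.1   64.9] heelR [-101.7  -95.1]
```

```bash
python3 -m handwheel '[{"tx":-25,"ty":0,"tz":0,"roll":0},{"tx":0,"ty":0,"tz":-40,"roll":0},{"tx":0,"ty":0,"tz":-40,"roll":0},{"tx":0,"ty":0,"tz":-40,"roll":0},{"tx":-10,"ty":-20,"tz":-35,"roll":0},{"tx":-20,"ty":-34,"tz":0,"roll":0},{"tx":-20,"ty":-34,"tz":0,"roll":0},{"tx":0,"ty":0,"tz":0,"roll":0}]' 85; python3 -c "
from h import *
restslab()
print(ctrl.get_obs()['q'].round(3))
a=np.radians(12.6); go([.452-.08*np.cos(a),.297-.08*np.sin(a),.20],12.6)"
```

```text
t: 10.37
tool_pos: [0.5143, 0.1302, 0.1795]
tool_rot: [-3.138, 0.064, -0.002]
contact_force: [-0.3, -0.1, -0.7]
opening: 0.0849
grip_force: 0.0
rest x -50.4 y -4.3 yaw -0.87 size [200.4 101.3] tool [-179.2  165.1]
FL [ 1.1 95. ] FR [  -1.9 -105. ] heelL [-99.2  76.5] heelR [-101.6  -83.5] 
[ 0.104 -0.137  1.885  0.     1.392  1.715]
yaw -2.35 roll -0.261 shift [-104.7 -178.5  -21.3]
```

```bash
python3 - <<'E'
from h import *
f=np.load("top0.npz"); p=optics.camera_params("top"); Q=cloud(f["d"],p["mtx"],np.array(p["extrinsics"])).reshape(-1,3)
S=np.c_[(Q[:,:2]-O)@EX,(Q[:,:2]-O)@EY,Q[:,2]]*1000
F=S[(S[:,2]>13)&(S[:,2]<32)&(S[:,0]>-15)&(S[:,0]<15)&(abs(S[:,1])<118)]
b=[(y,np.percentile(F[abs(F[:,1]-y)<6,0],3)) for y in range(-108,109,12)]
b=np.array(b); k=np.polyfit(b[:,0],b[:,1],1); print(b.round(1).tolist(),k, "fence yaw err deg",-np.degrees(k[0]))
# slab far/side edges
G=S[(S[:,2]>12)&(S[:,0]>30)&(S[:,0]<240)&(abs(S[:,1])<200)]
c=np.array([(y,np.percentile(G[abs(G[:,1]-y)<6,0],98)) for y in range(-150,151,15)]); print(np.polyfit(c[:,0],c[:,1],1))
E
```

```text
[[-108.0, -2.2], [-96.0, -2.1], [-84.0, -2.0], [-72.0, -1.6], [-60.0, -2.1], [-48.0, -2.5], [-36.0, -1.7], [-24.0, -0.6], [-12.0, -0.8], [0.0, -0.7], [12.0, -0.5], [24.0, 0.4], [36.0, 0.6], [48.0, -0.0], [60.0, -0.4], [72.0, -0.1], [84.0, 0.1], [96.0, 1.0], [108.0, 1.1]] [ 0.01563375 -0.73225186] fence yaw err deg -0.8957477121627374
[1.73233573e-02 2.14610956e+02]
```

The fence's true yaw is about 0.9° off my first estimate. The rest matches it (-0.87°) and its front is flush, so it is home. Next, the roller.

```bash
python3 -m handwheel '[{"tx":0,"ty":0,"tz":0,"roll":-0.087},{"tx":0,"ty":0,"tz":0,"roll":-0.087},{"tx":0,"ty":0,"tz":0,"roll":-0.087},{"tx":-17.5,"ty":-29.7,"tz":-3.5,"roll":0},{"tx":-17.5,"ty":-29.7,"tz":-3.5,"roll":0},{"tx":-17.5,"ty":-29.7,"tz":-3.5,"roll":0},{"tx":-17.5,"ty":-29.7,"tz":-3.5,"roll":0},{"tx":-17.5,"ty":-29.7,"tz":-3.5,"roll":0},{"tx":-17.5,"ty":-29.7,"tz":-3.5,"roll":0},{"tx":0,"ty":0,"tz":0,"roll":0},{"tx":0,"ty":0,"tz":0,"roll":0},{"tx":0,"ty":0,"tz":0,"roll":0}]'; python3 - <<'E'
from h import *
im,d,K,E=shot("wrist"); P=cloud(d,K,E); cv2.imwrite("pics/w3.png",im[:,:,::-1]); np.savez("w3.npz",im=im,P=P)
m=(P[...,2]>.047)&(P[...,2]<.065)&(abs(P[...,0]-.452)<.08)&(abs(P[...,1]-.297)<.06)
print("barrel top",m.sum(),rect(P[m]),np.median(P[m],0))
m=(P[...,2]>.03)&(P[...,2]<.07)&(abs(P[...,0]-.452)<.13)&(abs(P[...,1]-.297)<.07)&(im.max(-1)>60)
print("rest of it",m.sum(),rect(P[m]))
E
```

```text
t: 11.42
tool_pos: [0.3753, 0.2775, 0.1991]
tool_rot: [3.122, 0.339, 0.001]
contact_force: [-0.6, 0.2, 0.3]
opening: 0.0846
grip_force: 0.0
barrel top 4272 (array([455., 298.]), array([90., 35.]), 12.27) [0.457848   0.29855908 0.05462999]
rest of it 2637 (array([443.5, 295.5]), array([166.1,  60.2]), 12.52)
```

View pics/w3.png

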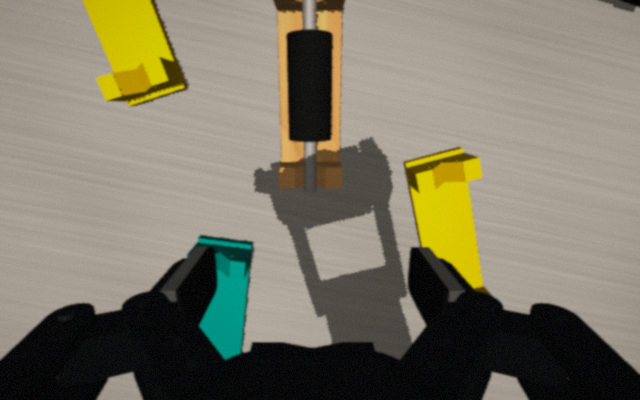

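The wrist view shows the barrel at (310,85) on the wooden stand. The yellow stands at (140,70) and (440,210) are well clear of the finger paths.

```bash
python3 -c "
from h import *
go([.455,.298,.0175],12.4)"
```

```text
yaw 12.35 roll -0.0009 shift [ 82.2  -3.3 181.4]
```

```bash
python3 -m handwheel '[{"tx":27.4,"ty":-1.1,"tz":0,"roll":0},{"tx":27.4,"ty":-1.1,"tz":0,"roll":0},{"tx":27.4,"ty":-1.1,"tz":0,"roll":0},{"tx":0,"ty":0,"tz":35,"roll":0},{"tx":0,"ty":0,"tz":35,"roll":0},{"tx":0,"ty":0,"tz":35,"roll":0},{"tx":0,"ty":0,"tz":30,"roll":0},{"tx":0,"ty":0,"tz":25,"roll":0},{"tx":0,"ty":0,"tz":21,"roll":0},{"tx":0,"ty":0,"tz":0,"roll":0},{"tx":0,"ty":0,"tz":0,"roll":0}]' 70; python3 -m handwheel '[{"tx":0,"ty":0,"tz":0,"roll":0},{"tx":0,"ty":0,"tz":0,"roll":0},{"tx":0,"ty":0,"tz":0,"roll":0},{"tx":0,"ty":0,"tz":0,"roll":0},{"tx":0,"ty":0,"tz":0,"roll":0},{"tx":0,"ty":0,"tz":0,"roll":0}]' 25 40
```

```text
t: 12.38
tool_pos: [0.4536, 0.2976, 0.0167]
tool_rot: [3.122, 0.338, -0.005]
contact_force: [0.1, 0.5, -0.5]
opening: 0.0701
grip_force: 0.0
t: 12.88
tool_pos: [0.4561, 0.2976, 0.0206]
tool_rot: [3.119, 0.343, 0.007]
contact_force: [1.8, -9.2, 4.2]
opening: 0.0387
grip_force: 39.9
```

```bash
python3 -m handwheel '[{"tx":0,"ty":0,"tz":-10,"roll":0},{"tx":0,"ty":0,"tz":-20,"roll":0},{"tx":0,"ty":0,"tz":-30,"roll":0},{"tx":0,"ty":0,"tz":-30,"roll":0},{"tx":0,"ty":0,"tz":-30,"roll":0},{"tx":0,"ty":0,"tz":-30,"roll":0},{"tx":0,"ty":0,"tz":0,"roll":0},{"tx":0,"ty":0,"tz":0,"roll":0}]'; python3 - <<'E'
from h import *
o=ctrl.get_obs(); print(o['q'].round(3),o['grip_force'],o['opening'])
c=O+(-.0504)*EX-.0043*EY; a=np.radians(-2.51-.87); s=c+.003*np.array([np.cos(a),np.sin(a)]); print("seat",s)
go([*s,.17],86.62); go([*s,.17],-93.38)
E
```

```text
t: 13.55
tool_pos: [0.455, 0.3001, 0.1712]
tool_rot: [-3.121, -0.341, -0.009]
contact_force: [0.1, 0.2, -4.7]
opening: 0.0384
grip_force: 41.6
[ 0.446 -0.098  1.863  0.     1.37   1.799] 41.57559871673584 0.03842356474123314
seat [ 0.63845946 -0.04482462]
yaw 12.49 roll -1.2938 shift [-333.5  203.5    1.1]
yaw 12.49 roll 1.8478 shift [ 333.5 -203.5    1.1]
```

```bash
python3 -m handwheel '[{"tx":0,"ty":0,"tz":0,"roll":-0.1176},{"tx":0,"ty":0,"tz":0,"roll":-0.1176},{"tx":0,"ty":0,"tz":0,"roll":-0.1176},{"tx":0,"ty":0,"tz":0,"roll":-0.1176},{"tx":0,"ty":0,"tz":0,"roll":-0.1176},{"tx":0,"ty":0,"tz":0,"roll":-0.1176},{"tx":0,"ty":0,"tz":0,"roll":-0.1176},{"tx":0,"ty":0,"tz":0,"roll":-0.1176},{"tx":0,"ty":0,"tz":0,"roll":-0.1176},{"tx":0,"ty":0,"tz":0,"roll":-0.1176},{"tx":0,"ty":0,"tz":0,"roll":-0.1176},{"tx":0,"ty":0,"tz":0,"roll":0}]' 25 60
python3 -m handwheel '[{"tx":-10,"ty":6,"tz":0,"roll":0},{"tx":-20,"ty":12,"tz":0,"roll":0},{"tx":-30,"ty":18.5,"tz":0,"roll":0},{"tx":-30,"ty":18.5,"tz":0,"roll":0},{"tx":-30,"ty":18.5,"tz":0,"roll":0},{"tx":-30,"ty":18.5,"tz":0,"roll":0},{"tx":-30,"ty":18.5,"tz":0,"roll":0},{"tx":-30,"ty":18.5,"tz":0,"roll":0},{"tx":-30,"ty":18.5,"tz":0,"roll":0},{"tx":-30,"ty":18,"tz":0,"roll":0},{"tx":-30,"ty":18,"tz":0,"roll":0},{"tx":-20,"ty":12,"tz":0,"roll":0}]'
python3 -m handwheel '[{"tx":-13,"ty":8,"tz":0,"roll":0},{"tx":0,"ty":0,"tz":0,"roll":0},{"tx":0,"ty":0,"tz":0,"roll":0}]'
python3 -c "
from h import *
go([.6385,-.0448,.14],86.62)"
```

```text
t: 14.55
tool_pos: [0.452, 0.2986, 0.1651]
tool_rot: [-2.283, -2.156, 0.007]
contact_force: [0.5, -0.2, -4.3]
opening: 0.0384
grip_force: 64.3
t: 15.55
tool_pos: [0.6301, -0.0354, 0.1666]
tool_rot: [-2.292, -2.148, 0.003]
contact_force: [0.0, 1.0, -4.1]
opening: 0.0381
grip_force: 64.5
t: 15.8
tool_pos: [0.6365, -0.0456, 0.167]
tool_rot: [-2.287, -2.15, 0.001]
contact_force: [0.9, 0.8, -3.9]
opening: 0.0382
grip_force: 64.5
yaw 86.45 roll -0.0029 shift [ 0.8  2.  27. ]
```

```bash
python3 -m handwheel '[{"tx":0.8,"ty":2,"tz":27,"roll":-0.003},{"tx":0,"ty":0,"tz":27,"roll":0},{"tx":0,"ty":0,"tz":27,"roll":0},{"tx":0,"ty":0,"tz":0,"roll":0},{"tx":0,"ty":0,"tz":0,"roll":0},{"tx":0,"ty":0,"tz":0,"roll":0}]'; python3 - <<'E'
from h import *
im,d,K,E=shot("wrist"); P=cloud(d,K,E); cv2.imwrite("pics/w4.png",im[:,:,::-1]); np.savez("w4.npz",im=im,P=P)
im,d,K,E=shot("side"); cv2.imwrite("pics/s4.png",cv2.resize(im[150:240,250:400,::-1],None,fx=5,fy=5)); np.savez("s4.npz",im=im,d=d)
restslab(); go([.6385,-.0448,.085],86.62)
E
```

```text
t: 16.3
tool_pos: [0.6397, -0.0437, 0.0886]
tool_rot: [2.281, 2.158, 0.002]
contact_force: [0.3, 0.2, -3.1]
opening: 0.0387
grip_force: 64.3
rest x -49.4 y -4.1 yaw -0.93 size [199.8 102.2] tool [-45.   -3.8]
FL [ 2.2 95.1] FR [  -1.  -104.9] heelL [-98.1  76.7] heelR [-100.7  -83.3] 
yaw 86.79 roll 0.0029 shift [-0.5 -2.3  5.1]
```

View pics/w4.png

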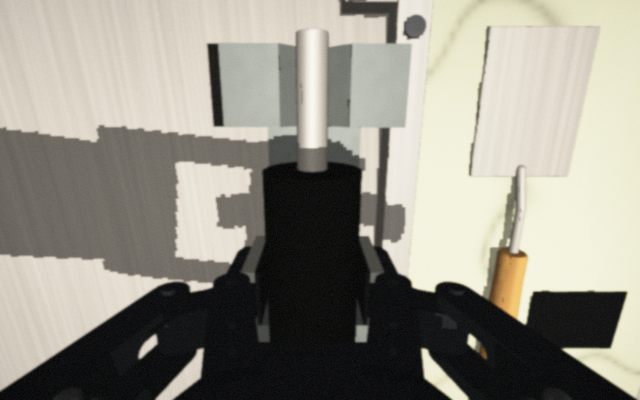

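View pics/s4.png

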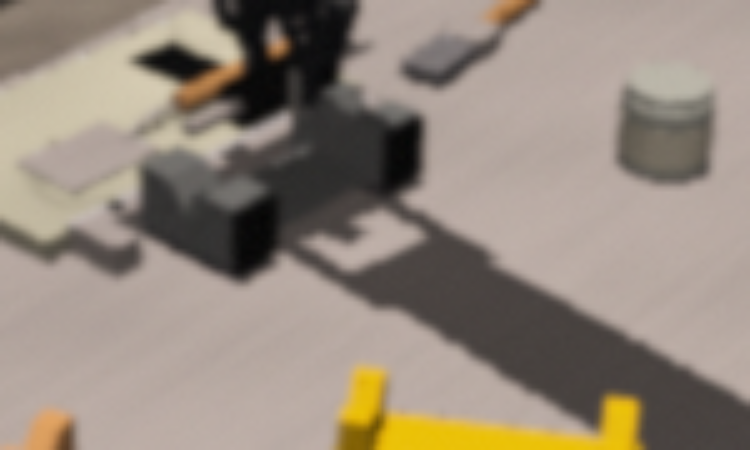

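The wrist view shows the left cheek's notch (columns 280–350, middle 315) directly under the axle (column 313). The side crop shows the rest against the fence between its lugs. I'll lower the roller.

```bash
python3 -m handwheel '[{"tx":0,"ty":-0.8,"tz":15,"roll":0},{"tx":0,"ty":0,"tz":15,"roll":0},{"tx":0,"ty":0,"tz":8,"roll":0},{"tx":0,"ty":0,"tz":4,"roll":0},{"tx":0,"ty":0,"tz":3,"roll":0},{"tx":0,"ty":0,"tz":0,"roll":0},{"tx":0,"ty":0,"tz":0,"roll":0}]'; python3 -m handwheel '[{"tx":0,"ty":0,"tz":2,"roll":0},{"tx":0,"ty":0,"tz":2,"roll":0},{"tx":0,"ty":0,"tz":0,"roll":0}]'; python3 -m handwheel '[{"tx":0,"ty":0,"tz":2,"roll":0},{"tx":0,"ty":0,"tz":0,"roll":0}]'
```

```text
t: 17.03
tool_pos: [0.6384, -0.0445, 0.042]
tool_rot: [-2.283, -2.158, -0.0]
contact_force: [0.0, 0.4, -4.3]
opening: 0.0387
grip_force: 64.6
t: 17.28
tool_pos: [0.6384, -0.0445, 0.0381]
tool_rot: [2.283, 2.158, 0.0]
contact_force: [0.0, 0.2, -3.5]
opening: 0.038
grip_force: 64.6
t: 17.45
tool_pos: [0.6392, -0.0446, 0.0368]
tool_rot: [2.282, 2.157, 0.002]
contact_force: [2.0, 1.0, -2.2]
opening: 0.0384
grip_force: 64.9
```

Contact is beginning. I'll go on gently.

```bash
python3 -m handwheel '[{"tx":0,"ty":0,"tz":2,"roll":0},{"tx":0,"ty":0,"tz":0,"roll":0}]'; python3 -m handwheel '[{"tx":0,"ty":0,"tz":2,"roll":0},{"tx":0,"ty":0,"tz":0,"roll":0}]';  python3 -c "
from h import *
im,d,K,E=shot('wrist');P=cloud(d,K,E)
t=ctrl.get_obs()['tool_pos']
m=(abs(P[...,0]-t[0])<.012)&(P[...,1]-t[1]>.05)&(P[...,1]-t[1]<.093)&(P[...,2]>.045)
Q=P[m]
for a,b in((.05,.065),(.065,.08),(.08,.093)):
  q=Q[(Q[:,1]-t[1]>a)&(Q[:,1]-t[1]<b)]; print(len(q),np.percentile(q[:,2],[50,90,98]).round(4))"
```

```text
t: 17.62
tool_pos: [0.6402, -0.0447, 0.0358]
tool_rot: [2.281, 2.155, 0.005]
contact_force: [2.5, 0.4, 1.3]
opening: 0.0379
grip_force: 65.3
t: 17.78
tool_pos: [0.6407, -0.0447, 0.0353]
tool_rot: [2.281, 2.154, 0.005]
contact_force: [0.4, 0.5, 7.0]
opening: 0.0382
grip_force: 66.0
1691 [0.0557 0.0572 0.0579]
2835 [0.0552 0.0574 0.0587]
2723 [0.0555 0.0577 0.0592]
```

```bash
python3 -m handwheel '[{"tx":0,"ty":0,"tz":1,"roll":0},{"tx":0,"ty":0,"tz":0,"roll":0},{"tx":0,"ty":0,"tz":0,"roll":0},{"tx":0,"ty":0,"tz":0,"roll":0},{"tx":0,"ty":0,"tz":0,"roll":0},{"tx":0,"ty":0,"tz":0,"roll":0}]' 25 20;  python3 -c "
from h import *
im,d,K,E=shot('wrist');P=cloud(d,K,E); cv2.imwrite('pics/w5.png',im[:,:,::-1])"
```

```text
t: 18.33
tool_pos: [0.6408, -0.0447, 0.0352]
tool_rot: [2.281, 2.155, 0.005]
contact_force: [-2.3, 2.0, 12.4]
opening: 0.0383
grip_force: 66.6
```

View pics/w5.png

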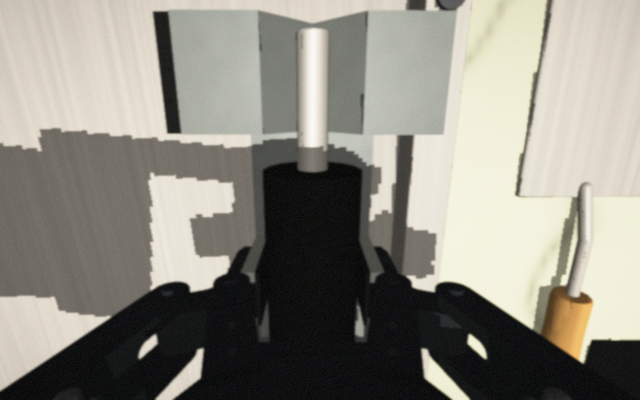

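The axle sits in the middle of the left notch (column 313, mouth 260–367). Before letting go I'll check the right end in the top view.

```bash
python3 -c "
from h import *
im,d,K,E=shot('top');Q=cloud(d,K,E).reshape(-1,3)
a=np.radians(-3.4);ex=np.array([np.cos(a),np.sin(a)]);ey=np.array([-ex[1],ex[0]]);s=np.array([.6395,-.0448])
S=np.c_[(Q[:,:2]-s)@ex,(Q[:,:2]-s)@ey,Q[:,2]]*1000
for y0,y1 in((-95,-80),(-80,-65),(65,80),(80,95)):
  m=(S[:,1]>y0)&(S[:,1]<y1)&(abs(S[:,0])<5); q=S[m&(S[:,2]<100)]; print(y0,m.sum(),len(q),np.percentile(q[:,2],[20,50,90]).round(1) if len(q) else '')
"
```

```text
-95 15 15 [53.4 55.6 57.5]
-80 3 3 [52.7 54.2 57.1]
65 16 8 [51.9 55.4 60.5]
80 17 17 [51.8 54.3 58.2]
```

Both ends lie level at about 56 mm at the axle top, so the roller is seated. I'll release it and go up.

```bash
python3 -m handwheel '[{"tx":0,"ty":0,"tz":-1.5,"roll":0},{"tx":0,"ty":0,"tz":0,"roll":0},{"tx":0,"ty":0,"tz":0,"roll":0},{"tx":0,"ty":0,"tz":0,"roll":0},{"tx":0,"ty":0,"tz":0,"roll":0},{"tx":0,"ty":0,"tz":0,"roll":0}]' 62 && python3 -m handwheel '[{"tx":0,"ty":0,"tz":-8,"roll":0},{"tx":0,"ty":0,"tz":-15,"roll":0},{"tx":0,"ty":0,"tz":-30,"roll":0},{"tx":0,"ty":0,"tz":-35,"roll":0},{"tx":0,"ty":0,"tz":-35,"roll":0},{"tx":-35,"ty":0,"tz":0,"roll":0},{"tx":-35,"ty":0,"tz":0,"roll":0},{"tx":-35,"ty":0,"tz":0,"roll":0},{"tx":0,"ty":0,"tz":0,"roll":0},{"tx":0,"ty":0,"tz":0,"roll":0},{"tx":0,"ty":0,"tz":0,"roll":0}]'; python3 - <<'E'
from h import *
restslab()
im,d,K,E=shot('wrist'); cv2.imwrite('pics/w6.png',im[:,:,::-1]); P=cloud(d,K,E)
s=np.array([.6395,-.0448])
m=(P[...,2]>.062)&(P[...,2]<.08)&(abs(P[...,0]-s[0])<.04)&(abs(P[...,1]-s[1])<.07)
print("barrel",m.sum(),rect(P[m]) if m.any() else "",np.percentile(P[m][:,2],95))
m=(P[...,2]>.052)&(P[...,2]<.064)&(P[...,0]>.56)&(P[...,0]<.72)&(abs(P[...,1]-s[1])<.11); print("rest top",rect(P[m]))
E
```

```text
t: 18.93
tool_pos: [0.6378, -0.0444, 0.032]
tool_rot: [-2.283, -2.157, 0.001]
contact_force: [0.7, -0.8, 0.1]
opening: 0.0619
grip_force: 0.0
t: 19.85
tool_pos: [0.6326, -0.1492, 0.1567]
tool_rot: [2.283, 2.157, 0.001]
contact_force: [-0.5, 0.5, 0.4]
opening: 0.0619
grip_force: 0.0
rest x -50.3 y -3.5 yaw -1.10 size [198.4 101.1] tool [ -48.7 -108.9]
FL [ 1.6 95.5] FR [  -2.2 -104.4] heelL [-98.8  77.5] heelR [-101.8  -82.5] 
barrel 5773 (array([640.7, -63.5]), array([100.6,  79.2]), 88.48) 0.07138997618673043
rest top (array([635.7, -78.4]), array([133.8, 100.1]), 86.7)
```

View pics/w6.png

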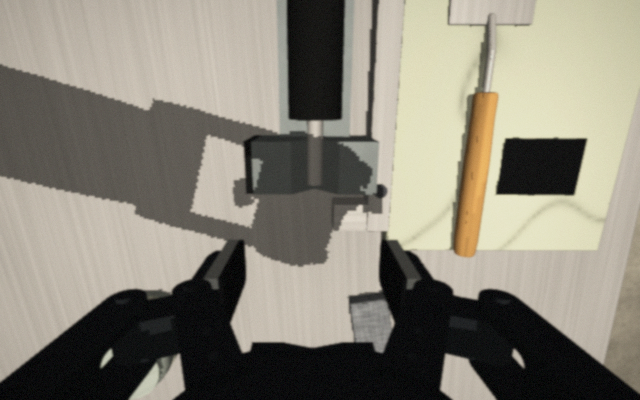

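The wrist view shows the axle's right end in the right notch (315,165), the rest flush with the fence, and the barrel top at 71 mm (70.5 expected). The arm is clear, so I'm handing in.

```bash
python3 -c "
from station import ctrl
print(ctrl.finish_job())"
```

```text
the job is handed in; nothing more can be done
None
```

I walked the rest home and square against the fence, set the roller in both notches, let go and handed the job in at about 20 s of the 69 s; the hand-in gave no verdict, but my last measurements put everything within the limits.

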